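# Stow the weighted crossing posts foot-down in their slanted stand

### The arm

A 6-joint arm with a two-finger parallel gripper is mounted at the origin on the work surface. World frame = base frame: x ahead of the robot, y to its left, z up, the work surface at z = 0. Lengths are in m, angles in rad, forces in N, time in s.
With the tool pointing down it reaches from about 0.275 to 0.725 m from the base axis. Payload 5.6 kg.
Tool frame: the origin (TCP) lies at the very end of the fingers, on their centre line; the grasp point (between the pads) lies 19 mm behind it; z points along the fingers, y is the line along which they close (so a half turn about z gives the same grasp; the last joint's range is limited). The gripper opens to 85 mm and grips with 20 to 120 N. Pads are 22 mm wide; open, the fingers measure 114 mm over their backs; the gripper's body (76 mm by 85 mm) begins 54 mm behind the grasp point. The pads swing forward as they close: fully open they stand 13 mm farther back than shut.
Start: joints at [1.432, 0.255, 0.108, 0, -1.424, -0.285], TCP at [0.226, 0.501, 0.194] pointing down, gripper open.
Joint ranges: [-2.95, 2.95], [-1.21, 1.97], [-1.09, 1.5], [-2.87, 1.71], [-2.94, -0.07], [-3.05, 3.05]. Speed limits (rad/s): [2.57, 2.57, 3.14, 3.14, 3.14, 3.14].

### API

Orientations are given as a rotation vector (axis times angle).
In Python, from workcell import * gives the robot as it stands. The module is installed in compiled form; this text tells all that it offers.
- The arm moves only by the tool servo_tool, never from a script. Its arguments are lists of equal length, an entry for each row: "rot": the turn, a rotation vector about the tool's x, y, z normalised to -1 to 1, where 1 is 60 degrees, a list of three; "dp": the shift along the tool's x, y, z normalised to -1 to 1, where 1 is 100 cm, a list of three; "claw": the opening, from -1 (shut) to 1 (fully open), so that 0 is half open. In form: {"rot": [[ax, ay, az], ...], "dp": [[x, y, z], ...], "claw": [claw, ...]}. A call has 1 to 8 rows; each row is the pose to reach, as a shift and turn from the pose commanded when the call began, along the tool's axes at that moment; what a row does not reach only later rows make up. A row lasts 1/10 s, in which the tool goes at most 50 mm and 8.59 degrees, less where a joint would pass 70% of its speed; a pose out of reach is approached as far as the arm can. A call with a number of a shift or a turn outside -1 to 1 is refused whole. A call with a gripper value outside its range is refused whole. The fingers move at their own pace and stop on an object; the grip force is fixed at half the most. Time passes only in rows, so rows that repeat a pose let the fingers close. It gives the time, the measured TCP pose, the force, the opening and the grip force at its end, in the units of the state.
- sense(): the state, without advancing time (a new reading comes with each control period).
- capture(name): name is "scene" or "top" or "wrist"; returns (picture, depth): 480x640x3 uint8, blue, green, red; 480x640 float32, m along the optical axis (not along the pixel's ray), 0 where there is no reading.
- calibration(name): a dict with "camera_matrix" (3x3 intrinsics, pixels), "cam_to_world" (4x4, takes a point from camera to world coordinates). Camera axes: x right, y down, z forward; pixel columns grow to the right and rows downward; lengths in m; the calibration is good to about 2 mm. A picture is of the moment at which its call begins: read the wrist's pose just before it. calibration takes no time and is no camera call; for the wrist camera it gives the pose at the moment of the call.
- hand_in(): hands the job in; it is judged then, once.
The state is a dict: "time": time; "joints": joint angles; "qvel": joint speeds; "joint_torque": joint torques, N m; "tool_pos": TCP position; "ee_rot": TCP orientation; "force": force on the tool from outside, world axes, zero at the start; "ft_torque": the same for the moment, N m; "opening": finger opening in m; "grasp_force": force on a finger pad.
Only numpy, scipy, OpenCV 4.12 (cv2) and the standard library are available. Lean on these libraries where they do the work, as an engineer would, in place of code of your own. Each camera call takes 0.05 s, during which the arm holds its last target. There are 200 camera calls.

### The job

The two striped crossing posts belong in the slanted plywood stand, one in each bay, lying flat on the bed straight up the slope with its weighted end down at the toe ledge. Both ends look alike, so lift each post off the floor by its mid-length and feel which end is heavy before you put it away. Lay the posts on the slope gently, do not drop them, and leave the tray and its toys as they are.

Things in the scene. Friction and masses are not known exactly. Their poses are not given: they have to be found in the camera images.
- post_a_center (a point): The centre of one striped crossing post: square wooden bar 160 x 32 x 32 mm, five red and white bands, about 0.2 kg, lying on the floor. x along its length, z up. Both ends look alike, but a steel weight is fixed inside near one end, so it balances about 30 mm from mid-length towards that end. Which end varies from post to post and start to start; the sign of x says nothing about it
- post_b_center (a point): The centre of the other striped crossing post: square wooden bar 160 x 32 x 32 mm, five red and white bands, about 0.2 kg, lying on the floor. x along its length, z up. Both ends look alike, but a steel weight is fixed inside near one end, so it balances about 30 mm from mid-length towards that end. Which end varies from post to post and start to start; the sign of x says nothing about it
- bay_1 (a point): First bay of the stand, 100 mm wide, 176 mm long. The point is on the flat sloping bed, midway across the bay, where bed and toe ledge meet. x runs straight up the slope (bed rises 40 degrees from level), z stands square out of the bed, y across the bay. Toe ledge at the foot stands 24 mm out of the bed, outer side rail 24 mm, divider between the bays 14 mm; top end open
- bay_2 (a point): Second bay of the stand, 100 mm wide, 176 mm long. The point is on the flat sloping bed, midway across the bay, where bed and toe ledge meet. x runs straight up the slope (bed rises 40 degrees from level), z stands square out of the bed, y across the bay. Toe ledge at the foot stands 24 mm out of the bed, outer side rail 24 mm, divider between the bays 14 mm; top end open
- stand: The plywood stand that carries both bays, fixed to the floor: 165 mm deep, 224 mm wide, up to 160 mm high at its top edge. Origin on the floor under its middle; x points from the low toe side to the high side, z up
- wagon_center (a point): Red wooden mail wagon in the tray, 118 x 66 x 82 mm; the point lies on its middle, 40 mm above its underside
- helicopter_center (a point): Blue plastic helicopter in the tray, 150 x 56 x 86 mm; the point lies 40 mm above its underside
- station_center (a point): Music box shaped like a station in the tray, 120 x 78 x 100 mm; the point lies 40 mm above its underside
- gate_center (a point): Aluminium crossing gate in the tray, 140 x 50 x 75 mm; the point lies 30 mm above its underside
- tray: Clear acrylic tray, 290 x 440 mm and 35 mm high, fixed on the floor beyond the posts, with a glass marble tunnel (280 mm long, 45 mm across) along its far side. Origin at the centre of its underside, x to the far side

How it is judged:
By the outcome, as a careful person would: the job done as asked, in the order asked, and still so for the second after the job is handed in, with the robot touching nothing.
It also fails if it takes over 59 s, if anything falls off the work surface, if the arm or the gripper's body presses on something with over 40 N, if the wrist force passes 120 N, or if a joint passes its speed limit or range.

## Working session

There is one attempt and no reset: what is moved stays moved. The work goes in short steps, Python scripts to look and compute and a tool call to move; the robot and the scene stay as the last step left them, time stands still between calls to the robot, and variables do not carry over. Pictures are saved under pics/ and viewed, at most 10 in all, crops included, and the job is handed in when it is done.

Besides the shell and the picture viewer there is one more tool, called after "Emit:" as name(argument=value, ...) on one line, values as JSON. servo_tool: Moves the arm, as the interface text tells. Scaled input: -1 to 1 covers 100 cm each way for a shift and 60 degrees each way for a turn. Its arguments: {"type":"object","properties":{"rot":{"type":"array"},"dp":{"type":"array"},"claw":{"type":"array"}},"required":["rot","dp","claw"]}

```bash
mkdir -p pics; python3 - <<'E'
from workcell import *
import cv2,numpy as np
for n in("scene","top"):
    p,d=capture(n); cv2.imwrite(f"pics/{n}0.png",p); np.save(n+"0.npy",d)
    c=calibration(n); np.savez(n+"_cal.npz",K=c["camera_matrix"],T=c["cam_to_world"]); print(n,np.round(c["camera_matrix"],1).tolist(),np.round(c["cam_to_world"],3).tolist())
s=sense();print(s)
E
```

```text
scene [[587.9, 0.0, 321.3], [0.0, 587.9, 230.5], [0.0, 0.0, 1.0]] [[0.805, 0.344, -0.483, 1.298], [0.593, -0.447, 0.67, -0.936], [0.014, -0.826, -0.564, 0.837], [0.0, 0.0, 0.0, 1.0]]
top [[587.9, 0.0, 315.8], [0.0, 587.9, 241.7], [0.0, 0.0, 1.0]] [[0.014, -0.986, 0.167, 0.405], [-1.0, -0.01, 0.023, -0.001], [-0.021, -0.167, -0.986, 1.21], [0.0, 0.0, 0.0, 1.0]]
{'time': 0.1, 'joints': array([ 1.43160097e+00,  2.55698845e-01,  1.07147270e-01, -3.78040588e-04,
       -1.42390670e+00, -2.84609601e-01]), 'qvel': array([-0.00130124, -0.00033671,  0.00332646,  0.00114227,  0.00094329,
       -0.00046289]), 'joint_torque': array([-2.36739368e-03, -3.87605095e+01,  2.38474292e+01,  5.37791669e+00,
       -3.81060745e-03,  2.87642806e-06]), 'tool_pos': array([0.22593509, 0.50090745, 0.19359249]), 'ee_rot': array([ 3.06965781e+00, -6.60471480e-01, -3.95952470e-04]), 'force': array([-0.39776894, -0.38912674, -1.03053041]), 'ft_torque': array([0.03676887, 0.0385242 , 0.01348891]), 'grasp_force': 0.0, 'opening': 0.0857019548516082}
```

View pics/top0.png

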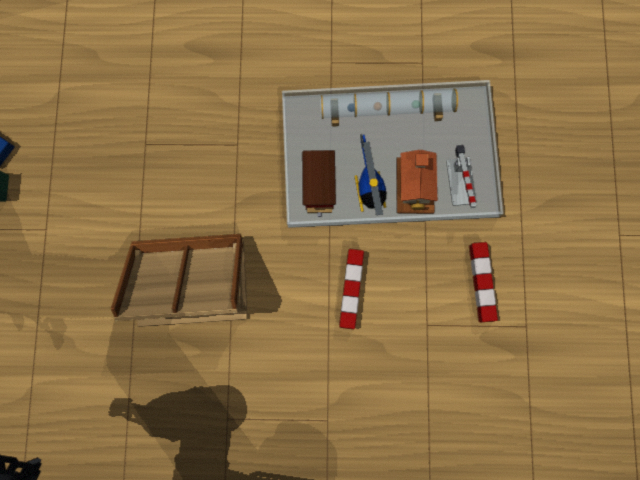

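View pics/scene0.png

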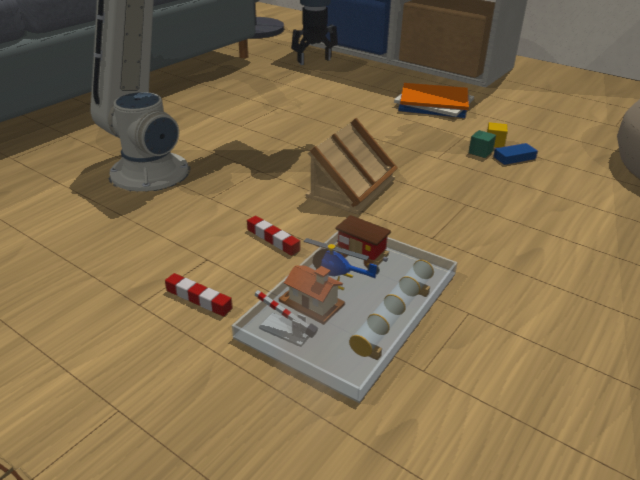

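The top view shows post A at about (352,289), post B at about (484,282) and the stand at about (180,278), with its toe (dark ledge) on the far side at row 243 and its high edge near the robot at row 318. The scene view confirms that the slope faces the tray.

```bash
cat > h.py <<'E'
import numpy as np,cv2
def cloud(d,K,T):
    v,u=np.mgrid[:480,:640]; P=np.stack([(u-K[0,2])*d/K[0,0],(v-K[1,2])*d/K[1,1],d],-1)
    return P@T[:3,:3].T+T[:3,3]
def red(p):
    h=cv2.cvtColor(p,cv2.COLOR_BGR2HSV); return ((h[...,0]<8)|(h[...,0]>172))&(h[...,1]>170)&(h[...,2]>60)
E
python3 - <<'E'
from h import *
p=cv2.imread("pics/top0.png");d=np.load("top0.npy");c=np.load("top_cal.npz");W=cloud(d,c["K"],c["T"])
print("floor z",np.median(W[350:400,330:600,2]))
m=red(p)
for n,(u0,u1,v0,v1) in dict(A=(330,375,240,335),B=(460,505,235,330)).items():
    k=np.zeros_like(m);k[v0:v1,u0:u1]=True
    q=W[k&(W[...,2]>0.02)&(W[...,2]<.045)&(d>0)]
    r=cv2.minAreaRect(q[:,:2].astype(np.float32)*1000); e=cv2.boxPoints(r)
    s=np.linalg.svd(q[:,:2]-q[:,:2].mean(0),full_matrices=False)[2][0]
    print(n,len(q),"c",np.round(r,1) if 0 else r,"z",np.median(q[:,2]),"dir",np.degrees(np.arctan2(s[1],s[0])))
# stand
k=np.zeros_like(m);k[225:325,105:255]=True
b=np.zeros_like(m);b[262:300,140:172]=True;b[262:300,193:228]=True
q=W[b&(d>0)]
for _ in range(4):
    A=np.c_[q[:,:2],np.ones(len(q))];x=np.linalg.lstsq(A,q[:,2],rcond=None)[0];e=q[:,2]-A@x;q=q[abs(e)<max(.003,2*e.std())]
n=np.array([-x[0],-x[1],1]);n/=np.linalg.norm(n)
print("plane",x,"n",n,"slope",np.degrees(np.arccos(n[2])),"az",np.degrees(np.arctan2(n[1],n[0])),len(q),e.std())
up=np.array([-n[0],-n[1],0]);up/=np.linalg.norm(up);yv=np.cross(n,up*1); up=up-n*(up@n);up/=np.linalg.norm(up);yv=np.cross(n,up)
o=q.mean(0);Q=W[k&(d>0)];Q=Q[Q[:,2]>.012]-o;L=np.c_[Q@up,Q@yv,Q@n]
print("o",o,"up",up,"y",yv)
h=L[(L[:,2]>.008)&(L[:,2]<.035)]
print("raised range",h.min(0),h.max(0))
mid=h[abs(h[:,0])<.04];print("rail y hist",np.histogram(mid[:,1],np.arange(-.16,.17,.01)))
for y0 in(-.05,.05):
  t=L[(abs(L[:,1]-np.median(L[:,1])-y0)<.02)];
  for a in np.arange(-.14,.14,.01):
    z=t[(t[:,0]>=a)&(t[:,0]<a+.01),2]
    if len(z):print(f"{a:.2f}:{np.median(z)*1000:.0f}",end=" ")
  print()
E
```

```text
floor z -6.44677930617954e-05
A 1259 c ((512.15869140625, -45.61074447631836), (32.03491973876953, 160.33139038085938), 83.46243286132812) z 0.031601542167237984 dir 173.41677943470347
B 1353 c ((529.160400390625, -311.0682373046875), (160.07594299316406, 33.74042892456055), 5.556168079376221) z 0.03135379624095114 dir -174.3788723822609
plane [-0.83551442 -0.06760387  0.54011603] n [0.64031056 0.05180936 0.76636687] slope 39.971251865825344 az 4.6258882741209995 2276 0.0015148553506344582
o [0.51739735 0.27858505 0.08898028] up [-0.76387046 -0.06180695  0.64240317] y [ 8.06492963e-02 -9.96742540e-01  6.93889390e-18]
raised range [-0.10540342 -0.1171039   0.00802509] [0.08647753 0.10783884 0.0282904 ]
rail y hist (array([  0,   0,   0,   0, 100, 126,   0,   0,   0,   0,   0,   0,   0,
         0,   0, 135,   0,   0,   0,   0,   0,   0,   0,   0,   0,   9,
       154,   0,   0,   0,   0,   0]), array([-1.60000000e-01, -1.50000000e-01, -1.40000000e-01, -1.30000000e-01,
       -1.20000000e-01, -1.10000000e-01, -1.00000000e-01, -9.00000000e-02,
       -8.00000000e-02, -7.00000000e-02, -6.00000000e-02, -5.00000000e-02,
       -4.00000000e-02, -3.00000000e-02, -2.00000000e-02, -1.00000000e-02,
        1.38777878e-16,  1.00000000e-02,  2.00000000e-02,  3.00000000e-02,
        4.00000000e-02,  5.00000000e-02,  6.00000000e-02,  7.00000000e-02,
        8.00000000e-02,  9.00000000e-02,  1.00000000e-01,  1.10000000e-01,
        1.20000000e-01,  1.30000000e-01,  1.40000000e-01,  1.50000000e-01,
        1.60000000e-01]))
-0.11:23 -0.10:14 -0.09:0 -0.08:-0 -0.07:0 -0.06:0 -0.05:-0 -0.04:0 -0.03:-0 -0.02:-0 -0.01:0 0.00:-3 0.01:-0 0.02:-0 0.03:-0 0.04:0 0.05:0 0.06:-0 0.07:-0 0.08:-2 
-0.11:23 -0.10:15 -0.09:1 -0.08:0 -0.07:-0 -0.06:-0 -0.05:-0 -0.04:-0 -0.03:-0 -0.02:-0 -0.01:0 0.00:-51 0.01:0 0.02:0 0.03:-0 0.04:-0 0.05:-0 0.06:-0 0.07:-0 0.08:-3
```

```bash
cat >> h.py <<'E'
from scipy.spatial.transform import Rotation as Ro
O=np.array([.5174,.2786,.0890]);N=np.array([.6403,.0518,.7664]);UP=np.array([-.7639,-.0618,.6424]);YV=np.array([.0806,-.9967,0])
YB={1:-.0585,2:.0495}
def bay(b,a=-.009,h=.016): return O+UP*a+YV*YB[b]+N*h
def Rz(z,y):  # frame from tool z and y
    z=z/np.linalg.norm(z);y=y-z*(y@z);y=y/np.linalg.norm(y);return np.c_[np.cross(y,z),y,z]
def lean(deg,yaw):  # tool x heading yaw (deg), tool z leaned toward -x heading by deg (wrist outward)
    return (Ro.from_euler('z',yaw,degrees=True)*Ro.from_euler('x',180,degrees=True)*Ro.from_euler('y',-deg,degrees=True)).as_matrix()
def plan(p,R,s,base=None):
    pos,r=(s["tool_pos"],s["ee_rot"]) if base is None else base
    R0=Ro.from_rotvec(r).as_matrix();rv=np.degrees(Ro.from_matrix(R0.T@R).as_rotvec());dp=R0.T@(np.array(p)-pos)
    print("dp",np.round(dp,3).tolist(),"rot",np.round(rv/60,3).tolist(),"rows",max(np.linalg.norm(dp)/.05,np.linalg.norm(rv)/8.59).round(1))
E
python3 - <<'E'
from workcell import *
from h import *
s=sense();R=lean(40,4.6)
print(np.round(R,3).tolist(),Rz(-N,YV).round(3).tolist())
for b in(1,2):print(bay(b));plan(bay(b,h=.11),Rz(-N,YV),s)
E
```

```text
[[0.764, 0.08, -0.641], [0.061, -0.997, -0.052], [-0.643, 0.0, -0.766]] [[0.764, 0.081, -0.64], [0.062, -0.997, -0.052], [-0.642, 0.0, -0.766]]
[0.5298048  0.33829195 0.0954808 ]
dp [0.397, -0.006, 0.026] rot [-0.166, -0.651, -0.463] rows 8.0
[0.5385096  0.23064835 0.0954808 ]
dp [0.449, 0.089, 0.026] rot [-0.166, -0.651, -0.463] rows 9.2
```

Emit:
servo_tool(rot=[[0,0,-0.1],[0,0,-0.2],[-0.166,-0.651,-0.463],[-0.166,-0.651,-0.463],[-0.166,-0.651,-0.463],[-0.166,-0.651,-0.463],[-0.166,-0.651,-0.463],[-0.166,-0.651,-0.463]], dp=[[0.03,0,-0.04],[0.06,0,-0.06],[0.12,0,-0.06],[0.18,0,-0.06],[0.24,0,-0.05],[0.3,0,-0.04],[0.36,-0.01,-0.02],[0.42,-0.018,-0.005]], claw=[1,1,1,1,1,1,1,1])

```text
time: 0.9
tool_pos: [0.496, 0.3812, 0.2232]
ee_rot: [2.945, 0.11, -1.04]
force: [0.0, 3.1, 0.4]
opening: 0.0855
grasp_force: 0.0
```

Emit:
servo_tool(rot=[[0,0,0],[0,0,0]], dp=[[0,0,0],[0,0,0]], claw=[1,1])

```text
time: 1.1
tool_pos: [0.4963, 0.3806, 0.2154]
ee_rot: [2.933, 0.097, -1.054]
force: [-1.2, 0.2, 1.8]
opening: 0.0856
grasp_force: 0.0
```

```bash
python3 - <<'E'
from workcell import *
from h import *
s=sense();R=Rz(-N,YV);print(s["time"],s["joints"],s["tool_pos"],bay(1,h=.15));plan(bay(1,h=.15),R,s)
E
```

```text
1.1 [ 0.63326579  1.00510804  1.46881662 -0.64912696 -2.54228225  0.55397212] [0.49634832 0.38057636 0.21536584] [0.615605   0.34523315 0.1981784 ]
dp [0.101, 0.043, -0.061] rot [-0.008, -0.007, -0.011] rows 2.5
```

Emit:
servo_tool(rot=[[0,0,0],[0,0,0],[0,0,0],[0,0,0],[0,0,0]], dp=[[0.05,0.02,-0.03],[0.1,0.043,-0.06],[0.1,0.043,-0.06],[0.1,0.043,-0.06],[0.1,0.043,-0.06]], claw=[1,1,1,1,1])

```text
time: 1.6
tool_pos: [0.5535, 0.3231, 0.1819]
ee_rot: [2.973, 0.099, -1.005]
force: [0.6, 0.7, 1.0]
opening: 0.0856
grasp_force: 0.0
```

```bash
python3 - <<'E'
from workcell import *
from h import *
s=sense();R=Rz(-N,YV);print(s["time"],s["joints"],s["tool_pos"],bay(1,h=.15));plan(bay(1,h=.15),R,s)
E
```

```text
1.6 [ 0.54979497  1.06249908  1.4988487  -0.5392888  -2.52341929  0.72579843] [0.55353816 0.32310713 0.18189978] [0.615605   0.34523315 0.1981784 ]
dp [0.041, -0.019, -0.051] rot [-0.026, -0.044, -0.004] rows 1.4
```

```bash
python3 - <<'E'
from workcell import *
from h import *
s=sense();R=Rz(-N,YV)
for b in (1,2): plan(bay(b,h=.07),R,s)
E
```

```text
dp [0.037, -0.016, 0.029] rot [-0.026, -0.044, -0.004] rows 1.0
dp [0.038, 0.091, 0.026] rot [-0.026, -0.044, -0.004] rows 2.0
```

Emit:
servo_tool(rot=[[-0.026,-0.044,0],[-0.026,-0.044,0],[-0.026,-0.044,0],[-0.026,-0.044,0]], dp=[[0.037,-0.016,0.029],[0.037,-0.016,0.029],[0.037,-0.016,0.029],[0.037,-0.016,0.029]], claw=[1,1,1,1])

```text
time: 2.0
tool_pos: [0.5551, 0.3362, 0.1338]
ee_rot: [2.929, 0.11, -1.054]
force: [-0.6, -0.0, -0.1]
opening: 0.0852
grasp_force: 0.0
```

```bash
python3 - <<'E'
from workcell import *
from h import *
s=sense();R=Rz(-N,YV);print(s["time"],s["joints"],s["tool_pos"],bay(1,h=.07));plan(bay(1,h=.07),R,s)
p,d=capture("wrist");cv2.imwrite("pics/w1.png",p);c=calibration("wrist");print(np.round(c["cam_to_world"],3).tolist())
E
```

```text
2.0 [ 0.56635952  1.13205084  1.49983796 -0.52489629 -2.50137486  0.74461861] [0.55507891 0.33615075 0.13378464] [0.564381   0.34108915 0.1368664 ]
dp [0.005, -0.004, -0.009] rot [-0.002, -0.006, -0.005] rows 0.2
[[0.075, -0.572, -0.817, 0.722], [-0.997, -0.042, -0.062, 0.348], [0.001, 0.819, -0.574, 0.23], [0.0, 0.0, 0.0, 1.0]]
```

View pics/w1.png

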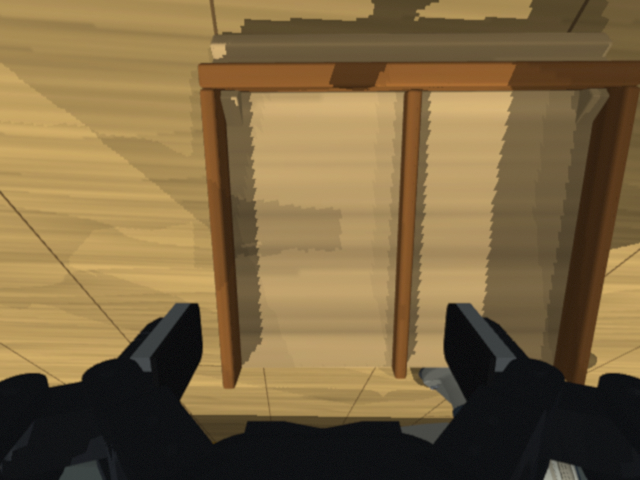

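The wrist view shows bay 1 between the left rail (col 220) and the divider (col 410), with the ledge at row 75. The fingers are centred on it, so the 40° tilt is reachable close to the bed. Next I go to post A.

```bash
python3 - <<'E'
from workcell import *
from h import *
s=sense()
plan([.512,-.046,.17],lean(0,-6.6),s)
R0=Ro.from_rotvec(s["ee_rot"]).as_matrix();print(R0.T@[0,0,.08],R0.T@[0,-.1,.09])
E
```

```text
dp [-0.078, 0.378, 0.018] rot [0.063, 0.657, 0.174] rows 7.7
[-5.09416961e-02  6.11774441e-05 -6.16841945e-02] [-0.06305769  0.09978579 -0.06454862]
```

Emit:
servo_tool(rot=[[0,0.13,0],[0,0.26,0.02],[0.02,0.4,0.06],[0.063,0.657,0.174],[0.063,0.657,0.174],[0.063,0.657,0.174],[0.063,0.657,0.174],[0.063,0.657,0.174]], dp=[[-0.03,0,-0.04],[-0.05,0.04,-0.06],[-0.06,0.08,-0.065],[-0.063,0.13,-0.06],[-0.065,0.18,-0.05],[-0.07,0.23,-0.04],[-0.075,0.28,-0.02],[-0.078,0.33,0]], claw=[1,1,1,1,1,1,1,1])

```text
time: 2.85
tool_pos: [0.5333, 0.0707, 0.2008]
ee_rot: [-3.134, 0.178, -0.011]
force: [0.1, -0.6, 0.2]
opening: 0.0857
grasp_force: 0.0
```

```bash
python3 - <<'E'
from workcell import *
from h import *
s=sense();print(s["joints"]);plan([.512,-.046,.09],lean(0,-6.6),s)
E
```

```text
[ 4.23907418e-01  2.23344265e-01  8.21132281e-02  1.31469697e-03
 -1.42206175e+00  1.03302059e+00]
dp [-0.009, 0.119, 0.11] rot [-0.003, -0.007, 0.001] rows 3.2
```

Emit:
servo_tool(rot=[[0,-0.007,0],[0,-0.007,0],[0,-0.007,0],[0,-0.007,0],[0,-0.007,0],[0,-0.007,0]], dp=[[0,0.04,0.03],[-0.005,0.08,0.07],[-0.009,0.119,0.11],[-0.009,0.119,0.11],[-0.009,0.119,0.11],[-0.009,0.119,0.11]], claw=[1,1,1,1,1,1])

```text
time: 3.45
tool_pos: [0.5128, -0.045, 0.0883]
ee_rot: [3.135, -0.18, -0.01]
force: [-0.3, 0.6, -0.5]
opening: 0.0856
grasp_force: 0.0
```

```bash
python3 - <<'E'
from workcell import *
from h import *
s=sense();print(s["tool_pos"]);c=calibration("wrist");T=c["cam_to_world"];p,d=capture("wrist")
W=cloud(d,c["camera_matrix"],T);m=red(p)&(abs(W[...,2]-.03)<.012)&(d>0)
m=m&(abs(W[...,1]+.046)<.06)&(abs(W[...,0]-.512)<.12)
q=W[m];r=cv2.minAreaRect(q[:,:2].astype(np.float32)*1000);print(len(q),r,q[:,2].mean())
cv2.imwrite("pics/w2.png",p)
plan([.512,-.046,.007],lean(0,-6.6),s)
E
```

```text
[ 0.51282352 -0.04502325  0.0883488 ]
7505 ((512.3467407226562, -45.852439880371094), (31.410198211669922, 157.9153289794922), 83.37555694580078) 0.03201206281571412
dp [-0.0, 0.001, 0.081] rot [0.001, 0.006, 0.0] rows 1.6
```

View pics/w2.png

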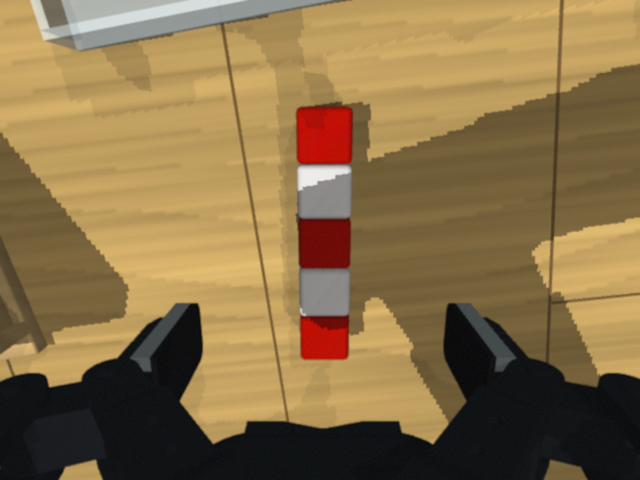

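The wrist view shows post A centred between the fingers (cols 298–352), and its position agrees with the top view. I'll descend, grip and lift.

Emit:
servo_tool(rot=[[0,0.006,0],[0,0.006,0],[0,0.006,0],[0,0.006,0],[0,0.006,0],[0,0.006,0],[0,0.006,0],[0,0.006,0]], dp=[[0,0.001,0.04],[0,0.001,0.07],[0,0.001,0.084],[0,0.001,0.084],[0,0.001,0.084],[0,0.001,0.084],[0,0.001,0.084],[0,0.001,0.084]], claw=[1,1,1,1,-1,-1,-1,-1])

```text
time: 4.3
tool_pos: [0.5099, -0.0465, 0.0019]
ee_rot: [3.134, -0.18, -0.008]
force: [0.2, 0.2, 0.6]
opening: 0.0279
grasp_force: 0.0
```

```bash
cat >> h.py <<'E'
def feel(n=6):
    from workcell import sense,capture
    a=[]
    for i in range(n):
        s=sense();R=Ro.from_rotvec(s["ee_rot"]).as_matrix();a.append(np.r_[s["force"],R.T@s["ft_torque"],s["ft_torque"]]);capture("wrist")
    a=np.array(a);print("t",s["time"],"open",s["opening"],"g",s["grasp_force"],"pos",s["tool_pos"].round(4));print("F",a.mean(0)[:3].round(2),"Mtool",a.mean(0)[3:6].round(3),"Mworld",a.mean(0)[6:].round(3),"sd",a.std(0).round(3))
E
python3 - <<'E'
from h import *
feel(4)
E
```

```text
t 4.45 open 0.004522942560133886 g 0.0 pos [ 0.5093 -0.0467  0.0013]
F [-0.15  0.02 -0.01] Mtool [0.015 0.024 0.035] Mworld [ 0.012 -0.026 -0.035] sd [0.396 0.191 0.41  0.036 0.038 0.027 0.04  0.034 0.027]
```

```bash
python3 - <<'E'
from workcell import *
from h import *
p,d=capture("wrist");q,_=capture("scene")
cv2.imwrite("pics/w3.png",np.hstack([cv2.resize(p,(400,300)),cv2.resize(q[180:380,140:407],(400,300))]));print(sense()["opening"],sense()["grasp_force"])
E
```

```text
-2.7625514017071105e-05 0.0
```

View pics/w3.png

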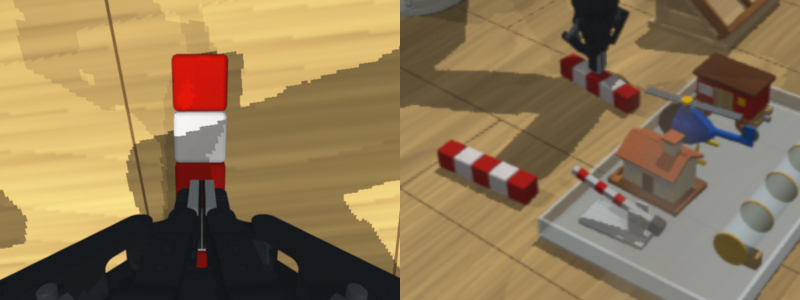

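The fingers shut over the post's middle band instead of around it: the red band shows between them at (202,258) in the left half. I'll measure the real fingertip height.

```bash
python3 - <<'E'
from workcell import *
from h import *
s=sense();c=calibration("wrist");p,d=capture("wrist");W=cloud(d,c["camera_matrix"],c["cam_to_world"])
print(s["tool_pos"],s["joints"],c["cam_to_world"].round(3).tolist())
for v in range(250,440,10):print(v,[ (W[v,u]*1000).round(0).astype(int).tolist() if d[v,u]>0 else 0 for u in (290,312,334)])
t=W[d>0];
S=capture("scene");c=calibration("scene");V=cloud(S[1],c["camera_matrix"],c["cam_to_world"])
h=cv2.cvtColor(S[0],cv2.COLOR_BGR2GRAY);k=(h<70)&(abs(V[...,0]-.51)<.05)&(abs(V[...,1]+.046)<.025)&(V[...,2]<.2)
print("scene dark min z",np.sort(V[k][:,2])[:20].round(3),k.sum())
E
```

```text
[ 0.50911183 -0.04672787  0.00100522] [ 2.15942226e-01  3.31679473e-01 -3.12358688e-01  1.02556724e-03
 -9.33993479e-01  1.23933974e+00] [[-0.115, -0.956, -0.271, 0.578], [-0.993, 0.111, 0.029, -0.054], [0.003, 0.272, -0.962, 0.18], [0.0, 0.0, 0.0, 1.0]]
250 [[533, -37, 32], [533, -45, 34], [532, -54, 32]]
260 [[529, -36, 29], [528, -45, 30], [527, -53, 29]]
270 [[525, -36, 32], [525, -44, 32], [524, -53, 32]]
280 [[522, -35, 33], [521, -44, 33], [520, -52, 33]]
290 [[517, -34, 31], [521, -44, 44], [521, -52, 45]]
300 [[513, -34, 33], [521, -44, 53], [521, -52, 54]]
310 [[518, -36, 52], [521, -44, 60], [521, -52, 61]]
320 [[518, -37, 59], [522, -45, 68], [521, -51, 68]]
330 [[518, -37, 67], [521, -45, 74], [521, -51, 75]]
340 [[525, -40, 85], [523, -45, 82], [521, -51, 81]]
350 [[523, -40, 87], [522, -45, 86], [522, -51, 87]]
360 [[523, -40, 92], [522, -45, 91], [521, -51, 91]]
370 [[523, -40, 95], [520, -45, 91], [520, -50, 92]]
380 [[529, -42, 108], [514, -44, 87], [513, -50, 87]]
390 [[527, -42, 109], [509, -44, 85], [509, -50, 86]]
400 [[529, -42, 114], [507, -43, 86], [506, -49, 86]]
410 [[529, -43, 117], [504, -43, 87], [503, -49, 86]]
420 [[528, -43, 119], [503, -43, 89], [503, -49, 90]]
430 [[528, -43, 122], [520, -46, 113], [519, -50, 113]]
scene dark min z [-0.005 -0.002 -0.     0.     0.     0.001  0.003  0.004  0.004  0.004
  0.005  0.005  0.005  0.005  0.006  0.006  0.006  0.008  0.008  0.008] 880
```

Emit:
servo_tool(rot=[[0,0,0],[0,0,0],[0,0,0],[0,0,0]], dp=[[0,0,-0.03],[0,0,-0.06],[0,0,-0.06],[0,0,-0.06]], claw=[-1,-1,-1,-1])

```text
time: 5.1
tool_pos: [0.5099, -0.0464, 0.0615]
ee_rot: [3.134, -0.18, -0.008]
force: [-0.6, -1.0, -0.7]
opening: 0.0003
grasp_force: 0.0
```

```bash
python3 - <<'E'
from workcell import *
from h import *
s=sense();c=calibration("wrist");p,d=capture("wrist");W=cloud(d,c["camera_matrix"],c["cam_to_world"])
cv2.imwrite("pics/w4.png",p)
print(s["tool_pos"],s["opening"],s["grasp_force"])
for v in range(200,440,10):print(v,[ (W[v,u]*1000).round(0).astype(int).tolist() if d[v,u]>0 else 0 for u in (300,312,334)])
E
```

```text
[ 0.50993626 -0.04635766  0.06145129] 0.00032123205891924976 0.0
200 [[543, -38, 32], [542, -44, 32], [540, -56, 31]]
210 [[537, -38, 32], [536, -44, 31], [535, -55, 32]]
220 [[532, -37, 32], [531, -43, 33], [530, -55, 32]]
230 [[526, -36, 31], [526, -43, 33], [525, -54, 32]]
240 [[521, -36, 33], [521, -42, 33], [519, -54, 33]]
250 [[515, -35, 32], [515, -41, 32], [513, -53, 31]]
260 [[510, -34, 31], [509, -40, 32], [508, -52, 33]]
270 [[504, -33, 32], [504, -40, 33], [502, -52, 33]]
280 [[498, -32, 31], [497, -39, 31], [496, -51, 32]]
290 [[493, -32, 32], [522, -44, 105], [521, -52, 105]]
300 [[486, -31, 31], [522, -44, 113], [521, -51, 114]]
310 [[519, -39, 113], [522, -44, 121], [522, -51, 122]]
320 [[518, -40, 119], [522, -44, 129], [521, -51, 128]]
330 [[523, -41, 135], [522, -44, 135], [522, -51, 135]]
340 [[525, -42, 144], [523, -45, 142], [522, -51, 141]]
350 [[523, -42, 147], [523, -45, 147], [522, -51, 147]]
360 [[524, -42, 153], [522, -45, 151], [523, -50, 152]]
370 [[523, -42, 156], [520, -45, 151], [521, -50, 154]]
380 [[528, -43, 167], [513, -44, 146], [513, -50, 147]]
390 [[528, -44, 171], [511, -43, 147], [510, -49, 147]]
400 [[526, -43, 171], [508, -43, 146], [507, -49, 147]]
410 [[524, -43, 172], [505, -43, 147], [504, -49, 147]]
420 [[520, -43, 170], [503, -42, 148], [502, -48, 148]]
430 [[522, -43, 174], [521, -45, 174], [521, -50, 174]]
```

View pics/w4.png

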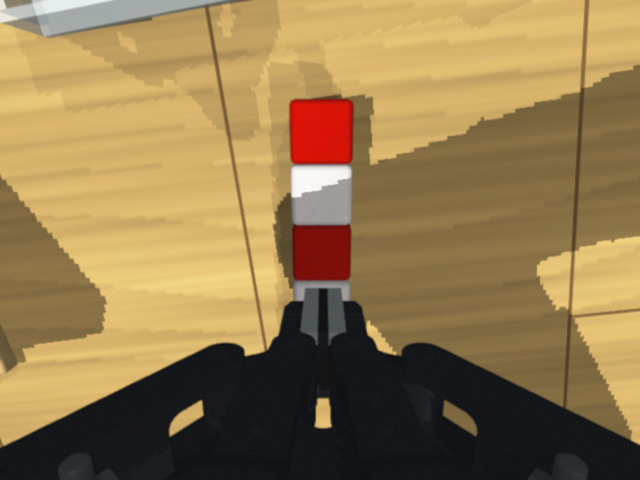

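The depth shows the shut tips at z≈0.100 while tool_pos reads 0.061, so the real tips lie about 39 mm behind the reported TCP. I'll correct for that and descend carefully, watching the force.

Emit:
servo_tool(rot=[[0,0,0],[0,0,0],[0,0,0],[0,0,0],[0,0,0],[0,0,0],[0,0,0],[0,0,0]], dp=[[0.002,0,0],[0.002,0,0],[0.002,0,0],[0.002,0,0],[0.002,0,0.02],[0.002,0,0.04],[0.002,0,0.06],[0.002,0,0.075]], claw=[1,1,1,1,1,1,1,1])

```text
time: 5.95
tool_pos: [0.5104, -0.047, -0.0153]
ee_rot: [3.133, -0.18, -0.013]
force: [-0.5, -0.4, -1.1]
opening: 0.0856
grasp_force: 0.0
```

Emit:
servo_tool(rot=[[0,0,0],[0,0,0],[0,0,0]], dp=[[0,0,0.01],[0,0,0.018],[0,0,0.018]], claw=[1,1,1])

```text
time: 6.25
tool_pos: [0.5103, -0.0471, -0.0328]
ee_rot: [3.133, -0.18, -0.013]
force: [0.3, -0.3, 0.1]
opening: 0.0856
grasp_force: 0.0
```

Emit:
servo_tool(rot=[[0,0,0],[0,0,0],[0,0,0],[0,0,0],[0,0,0],[0,0,0],[0,0,0]], dp=[[0,0,0],[0,0,0],[0,0,0],[0,0,0],[0,0,0],[0,0,0],[0,0,0]], claw=[-1,-1,-1,-1,-1,-1,-1])

```text
time: 6.95
tool_pos: [0.5115, -0.0469, -0.0313]
ee_rot: [3.134, -0.18, -0.008]
force: [-1.4, 1.3, 5.4]
opening: 0.031
grasp_force: 61.5
```

```bash
python3 - <<'E'
from h import *
feel(6)
E
```

```text
t 7.2 open 0.0308151999556239 g 61.48934841156006 pos [ 0.5115 -0.0469 -0.0313]
F [-0.82  1.26  5.78] Mtool [ 0.265 -0.372  0.02 ] Mworld [ 0.306  0.339 -0.022] sd [0.473 0.338 0.366 0.037 0.021 0.008 0.038 0.02  0.008]
```

Post A is gripped (opening 31 mm, 61 N). I'll lift it and feel the moment.

Emit:
servo_tool(rot=[[0,0,0],[0,0,0],[0,0,0],[0,0,0],[0,0,0],[0,0,0]], dp=[[0,0,-0.02],[0,0,-0.05],[0,0,-0.08],[0,0,-0.1],[0,0,-0.1],[0,0,-0.1]], claw=[-1,-1,-1,-1,-1,-1])

```text
time: 7.85
tool_pos: [0.5107, -0.0466, 0.067]
ee_rot: [3.134, -0.181, -0.013]
force: [1.0, -0.4, -2.8]
opening: 0.031
grasp_force: 60.6
```

```bash
python3 - <<'E'
from workcell import *
from h import *
feel(10)
s=sense();c=calibration("wrist");p,d=capture("wrist");W=cloud(d,c["camera_matrix"],c["cam_to_world"])
m=(d>0)&(W[...,2]>.06)&(red(p)|(p.min(-1)>140));m[300:]=0;q=W[m];print(len(q),q.min(0),q.max(0))
o=s["tool_pos"]-q.mean(0);U,S,V=np.linalg.svd(q-q.mean(0),full_matrices=False);print(V.round(3),q.mean(0))
E
```

```text
t 8.3 open 0.03119900933266069 g 60.60742378234863 pos [ 0.5114 -0.0468  0.0676]
F [ 0.22 -0.08 -2.46] Mtool [ 0.011 -0.022  0.004] Mworld [ 0.014  0.021 -0.004] sd [0.463 0.5   0.611 0.031 0.046 0.034 0.033 0.045 0.034]
15489 [ 0.52290514 -0.07094585  0.12132598] [ 0.5924692  -0.03266744  0.13343026]
[[-0.979  0.203 -0.003]
 [ 0.203  0.979  0.001]
 [-0.003 -0.001  1.   ]] [ 0.57180099 -0.05302195  0.13087567]
```

```bash
python3 - <<'E'
from workcell import *
from h import *
a=[]
for i in range(24):
    s=sense();R=Ro.from_rotvec(s["ee_rot"]).as_matrix();a.append(np.r_[s["force"],R.T@s["ft_torque"],s["joint_torque"]]);capture("top")
a=np.array(a);print(a[:,4].round(3));print(a.mean(0).round(3));print((a.std(0)/24**.5).round(3))
E
```

```text
[-0.044 -0.114 -0.02  -0.044 -0.    -0.054 -0.062 -0.003 -0.008  0.002
 -0.02  -0.084 -0.067 -0.059 -0.043 -0.095 -0.003 -0.055 -0.035 -0.07
 -0.053 -0.104 -0.023  0.014]
[-1.1700e-01  1.6200e-01 -2.2950e+00  1.0000e-03 -4.4000e-02  5.0000e-03
  0.0000e+00 -3.7939e+01  2.2225e+01  5.1540e+00  3.3000e-02 -0.0000e+00]
[0.094 0.112 0.121 0.006 0.007 0.006 0.    0.005 0.002 0.    0.    0.   ]
```

Over 34 samples the moment in the world frame is My≈+0.04 N m, so post A's heavy end is the far (+x) one and its heading can stay. Next I plan the carry to bay 1.

```bash
cat >> h.py <<'E'
def place(b,h,R,s,cx=.0015,cz=-.0473,a=-.007,**k):
    P=bay(b,a,h)-R@np.array([cx,0,cz]);print("P",P.round(3));plan(P,R,s,**k)
E
python3 - <<'E'
from workcell import *
from h import *
s=sense();place(1,.10,Rz(-N,YV),s);place(1,.016,Rz(-N,YV),s)
E
```

```text
P [0.551 0.34  0.126]
dp [-0.006, -0.388, -0.059] rot [-0.063, -0.658, -0.18] rows 7.9
P [0.497 0.336 0.061]
dp [-0.058, -0.378, 0.006] rot [-0.063, -0.658, -0.18] rows 7.7
```

Emit:
servo_tool(rot=[[0,0,0],[0,0,0],[0,0,-0.05],[0,-0.05,-0.1],[-0.01,-0.15,-0.15],[-0.03,-0.25,-0.18],[-0.04,-0.35,-0.18],[-0.05,-0.45,-0.18]], dp=[[0,0,-0.04],[0,0,-0.08],[0,-0.045,-0.1],[0,-0.09,-0.11],[0,-0.14,-0.11],[0,-0.19,-0.11],[0,-0.24,-0.11],[0,-0.29,-0.11]], claw=[-1,-1,-1,-1,-1,-1,-1,-1])

```text
time: 10.4
tool_pos: [0.5453, 0.2391, 0.177]
ee_rot: [3.027, 0.117, -0.728]
force: [1.8, 1.0, -1.5]
opening: 0.0305
grasp_force: 60.7
```

```bash
python3 - <<'E'
from workcell import *
from h import *
s=sense();print(s["joints"]);place(1,.10,Rz(-N,YV),s)
E
```

```text
[ 0.53610476  0.74469474  0.8334095  -0.22467486 -2.08148722  1.04391311]
P [0.551 0.34  0.126]
dp [0.035, -0.101, 0.039] rot [0.006, -0.215, -0.005] rows 2.3
```

Emit:
servo_tool(rot=[[0,-0.07,0],[0.006,-0.14,-0.005],[0.006,-0.215,-0.005],[0.006,-0.215,-0.005],[0.006,-0.215,-0.005],[0.006,-0.215,-0.005]], dp=[[0,-0.04,0],[0.015,-0.08,0.01],[0.035,-0.101,0.03],[0.035,-0.101,0.039],[0.035,-0.101,0.039],[0.035,-0.101,0.039]], claw=[-1,-1,-1,-1,-1,-1])

```text
time: 11.0
tool_pos: [0.5513, 0.3373, 0.1275]
ee_rot: [2.928, 0.113, -1.055]
force: [-0.7, -0.4, 0.3]
opening: 0.0309
grasp_force: 60.6
```

```bash
python3 - <<'E'
from workcell import *
from h import *
s=sense();print(s["joints"]);c=calibration("wrist");p,d=capture("wrist");W=cloud(d,c["camera_matrix"],c["cam_to_world"])
o=bay(1,0,0);L=np.stack([(W-O)@UP,(W-O)@YV,(W-O)@N],-1)
m=(d>0)&(L[...,2]>.07)&red(p);m[290:]=0;q=L[m];print("post",len(q),q.min(0).round(4),q.max(0).round(4),np.median(q,0))
r=cv2.minAreaRect(q[:,:2].astype(np.float32)*1000);print(r)
b=(d>0)&(abs(L[...,0]+.05)<.03)&(abs(L[...,1]+.0585)<.07)&(L[...,2]<.04)
print("bed h",np.median(L[b&(abs(L[...,1]+.0585)<.04)][:,2]));y=L[b&(L[...,2]>.010)][:,1];print("rails y",np.histogram(y,np.arange(-.13,.02,.005)))
t=(d>0)&(abs(L[...,1]+.0585)<.04)&(L[...,2]>.008)&(L[...,2]<.03);print("toe a",np.percentile(L[t][:,0],[5,50,95,100]))
place(1,.10,Rz(-N,YV),s);place(1,.016,Rz(-N,YV),s)
cv2.imwrite("pics/w5.png",p)
E
```

```text
[ 0.57219483  1.11038372  1.42831542 -0.49812559 -2.45633485  0.77827421]
post 12404 [-0.0841 -0.0712  0.1147] [-0.0525 -0.0398  0.1211] [-0.06920767 -0.05554348  0.11848363]
((-68.28990173339844, -55.490821838378906), (31.60460662841797, 31.433393478393555), 0.2632579803466797)
bed h -0.00041606430833621345
rails y (array([   0,    0,  325, 1175,  907,    0,    0,    0,    0,    0,    0,
          0,    0,    0,    0,    0,    0,    0,    0,    0,    0,    0,
          0,    0, 1007,  725,    0,    0,    0]), array([-1.30000000e-01, -1.25000000e-01, -1.20000000e-01, -1.15000000e-01,
       -1.10000000e-01, -1.05000000e-01, -1.00000000e-01, -9.50000000e-02,
       -9.00000000e-02, -8.50000000e-02, -8.00000000e-02, -7.50000000e-02,
       -7.00000000e-02, -6.50000000e-02, -6.00000000e-02, -5.50000000e-02,
       -5.00000000e-02, -4.50000000e-02, -4.00000000e-02, -3.50000000e-02,
       -3.00000000e-02, -2.50000000e-02, -2.00000000e-02, -1.50000000e-02,
       -1.00000000e-02, -5.00000000e-03,  1.11022302e-16,  5.00000000e-03,
        1.00000000e-02,  1.50000000e-02]))
toe a [-0.10236397 -0.09771375 -0.09178964 -0.09109784]
P [0.551 0.34  0.126]
dp [0.001, -0.003, 0.002] rot [-0.001, -0.006, -0.003] rows 0.1
P [0.497 0.336 0.061]
dp [0.0, -0.003, 0.086] rot [-0.001, -0.006, -0.003] rows 1.7
```

View pics/w5.png

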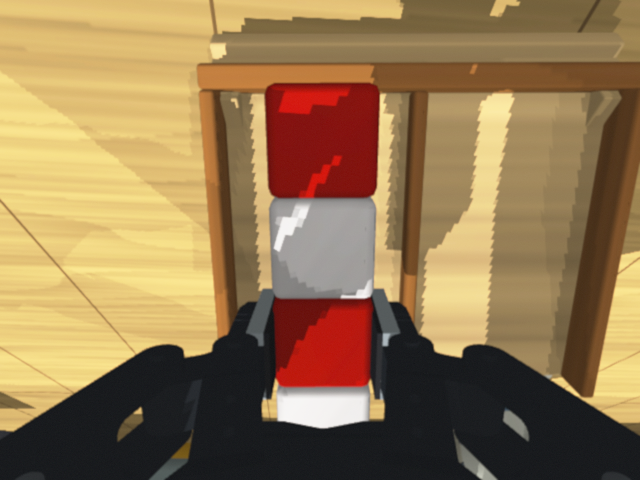

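Post A is held parallel to the bay (far end at row 85, between rail col 220 and divider col 410), its far end about 7 mm short of the ledge and 3 mm off-centre. I'll lower it, shifting 3 mm each way.

Emit:
servo_tool(rot=[[0,0,0],[0,0,0],[0,0,0],[0,0,0],[0,0,0],[0,0,0],[0,0,0]], dp=[[0.003,-0.003,0.02],[0.004,-0.003,0.04],[0.004,-0.003,0.06],[0.004,-0.003,0.072],[0.004,-0.003,0.08],[0.004,-0.003,0.083],[0.004,-0.003,0.083]], claw=[-1,-1,-1,-1,-1,-1,-1])

```text
time: 11.75
tool_pos: [0.5013, 0.3369, 0.0632]
ee_rot: [2.932, 0.116, -1.053]
force: [-0.1, -0.6, -2.5]
opening: 0.0312
grasp_force: 60.7
```

Emit:
servo_tool(rot=[[0,0,0],[0,0,0],[0,0,0]], dp=[[0,0,0.002],[0,0,0.003],[0,0,0.003]], claw=[-1,-1,-1])

```text
time: 12.05
tool_pos: [0.4995, 0.3369, 0.0585]
ee_rot: [2.929, 0.116, -1.057]
force: [2.6, 0.4, 4.6]
opening: 0.031
grasp_force: 61.5
```

```bash
cat >> h.py <<'E'
def look(b,name=None,hmin=.012,rows=480):
    from workcell import capture,calibration,sense
    s=sense();c=calibration("wrist");p,d=capture("wrist");W=cloud(d,c["camera_matrix"],c["cam_to_world"])
    L=np.stack([(W-O)@UP,(W-O)@YV,(W-O)@N],-1);m=(d>0)&(L[...,2]>hmin)&red(p)&(abs(L[...,1]-YB[b])<.05)&(abs(L[...,0])<.2);m[rows:]=0
    q=L[m];print("post",len(q),q.min(0).round(4),q.max(0).round(4),"med h",np.median(q[:,2]).round(4));print(cv2.minAreaRect(q[:,:2].astype(np.float32)*1000))
    if name:cv2.imwrite(name,p)
E
python3 - <<'E'
from workcell import *
from h import *
s=sense();print(s["force"],s["tool_pos"]);look(1,rows=290);place(1,.016,Rz(-N,YV),s)
E
```

```text
[2.64704527 0.43068931 4.63261246] [0.4995167  0.33692185 0.05850559]
post 12411 [-0.089  -0.0751  0.0277] [-0.0577 -0.0437  0.0345] med h 0.0319
((-73.34073638916016, -59.372474670410156), (31.394596099853516, 31.3614501953125), 89.99832916259766)
P [0.497 0.336 0.061]
dp [-0.004, 0.001, -0.001] rot [-0.002, -0.005, -0.001] rows 0.1
```

It rests on the bed with contact of about 7 N, 2 mm off the ledge. I'll open part way, so the fingers clear the rails, and retreat.

Emit:
servo_tool(rot=[[0,0,0],[0,0,0],[0,0,0],[0,0,0],[0,0,0],[0,0,0],[0,0,0],[0,0,0]], dp=[[0,0,0],[0,0,0],[0,0,0],[0,0,0],[0,0,-0.02],[0,0,-0.05],[0,0,-0.08],[0,0,-0.08]], claw=[0.25,0.25,0.25,0.25,0.25,0.25,0.25,0.25])

```text
time: 12.9
tool_pos: [0.5526, 0.341, 0.1201]
ee_rot: [2.933, 0.115, -1.051]
force: [0.7, -1.0, -0.7]
opening: 0.0535
grasp_force: 0.0
```

```bash
python3 - <<'E'
from workcell import *
from h import *
look(1);s=sense();print(s["opening"],s["joints"]);plan([.529,-.311,.08],lean(0,5.6),s)
E
```

```text
post 10433 [-0.0913 -0.0749  0.022 ] [ 0.0677 -0.0433  0.0337] med h 0.0314
((-11.824554443359375, -59.14595413208008), (159.05938720703125, 31.575193405151367), 0.13292723894119263)
0.05328161537353666 [ 0.5756795   1.11290609  1.41057463 -0.49034723 -2.43485825  0.78928897]
dp [-0.032, 0.649, 0.076] rot [-0.008, 0.66, -0.018] rows 13.1
```

Post A lies flat against the ledge and aligned within 0.2°. Now post B.

Emit:
servo_tool(rot=[[0,0.1,0],[0,0.2,0],[0,0.35,0],[0,0.5,-0.01],[-0.008,0.66,-0.018],[-0.008,0.66,-0.018],[-0.008,0.66,-0.018],[-0.008,0.66,-0.018]], dp=[[-0.03,0,-0.04],[-0.06,0.02,-0.07],[-0.07,0.07,-0.08],[-0.08,0.12,-0.08],[-0.08,0.17,-0.08],[-0.08,0.22,-0.08],[-0.08,0.27,-0.07],[-0.08,0.32,-0.06]], claw=[1,1,1,1,1,1,1,1])

```text
time: 13.75
tool_pos: [0.5499, 0.0747, 0.222]
ee_rot: [3.135, 0.161, -0.003]
force: [1.4, -0.5, -0.3]
opening: 0.0854
grasp_force: 0.0
```

```bash
python3 - <<'E'
from workcell import *
from h import *
s=sense();plan([.529,-.311,.06],lean(0,5.6),s)
E
```

```text
dp [-0.06, 0.381, 0.163] rot [0.002, 0.002, 0.005] rows 8.4
```

Emit:
servo_tool(rot=[[0,0,0],[0,0,0],[0,0,0],[0,0,0],[0,0,0],[0,0,0],[0,0,0],[0,0,0]], dp=[[-0.01,0.049,0.01],[-0.02,0.097,0.02],[-0.03,0.145,0.03],[-0.04,0.193,0.04],[-0.05,0.241,0.05],[-0.055,0.288,0.06],[-0.06,0.335,0.07],[-0.06,0.381,0.08]], claw=[1,1,1,1,1,1,1,1])

```text
time: 14.55
tool_pos: [0.5287, -0.3096, 0.141]
ee_rot: [3.137, 0.157, -0.008]
force: [1.9, 1.3, 0.2]
opening: 0.0856
grasp_force: 0.0
```

Emit:
servo_tool(rot=[[0,0,0],[0,0,0],[0,0,0],[0,0,0]], dp=[[0,0,0.04],[0,0,0.08],[0,0,0.08],[0,0,0.08]], claw=[1,1,1,1])

```text
time: 14.95
tool_pos: [0.5296, -0.3082, 0.0626]
ee_rot: [3.136, 0.157, -0.009]
force: [0.3, -0.1, 1.1]
opening: 0.0852
grasp_force: 0.0
```

```bash
python3 - <<'E'
from workcell import *
from h import *
s=sense();print(s["joints"]);c=calibration("wrist");p,d=capture("wrist");W=cloud(d,c["camera_matrix"],c["cam_to_world"])
m=red(p)&(abs(W[...,2]-.03)<.012)&(d>0)&(abs(W[...,1]+.311)<.06)&(abs(W[...,0]-.529)<.12)
q=W[m];r=cv2.minAreaRect(q[:,:2].astype(np.float32)*1000);print(len(q),r,q.min(0),q.max(0))
j=s["joint_torque"];print("j5",j[4])
plan([.529,-.311,-.0315],lean(0,5.6),s)
E
```

```text
[-0.26997338  0.44767814  0.04634306  0.00378295 -1.17431565  1.93958272]
9322 ((529.0894165039062, -311.8537292480469), (158.8896484375, 31.408246994018555), 5.567417144775391) [ 0.44916962 -0.33456347  0.02578624] [ 0.60936936 -0.28907086  0.03457581]
j5 0.015541562461294234
dp [-0.0, 0.003, 0.094] rot [0.001, 0.006, 0.002] rows 1.9
```

Emit:
servo_tool(rot=[[0,0.005,0],[0,0.005,0],[0,0.005,0],[0,0.005,0],[0,0.005,0]], dp=[[0,0.003,0.03],[0,0.003,0.06],[0,0.003,0.08],[0,0.003,0.092],[0,0.003,0.092]], claw=[1,1,1,1,1])

```text
time: 15.5
tool_pos: [0.531, -0.3113, -0.0291]
ee_rot: [3.136, 0.156, 0.003]
force: [0.2, 0.3, -1.2]
opening: 0.0854
grasp_force: 0.0
```

Emit:
servo_tool(rot=[[0,0,0],[0,0,0],[0,0,0],[0,0,0],[0,0,0],[0,0,0],[0,0,0]], dp=[[0,0,0],[0,0,0],[0,0,0],[0,0,0],[0,0,0],[0,0,0],[0,0,0]], claw=[-1,-1,-1,-1,-1,-1,-1])

```text
time: 16.2
tool_pos: [0.5317, -0.3118, -0.0283]
ee_rot: [3.136, 0.155, 0.006]
force: [0.7, 0.6, 6.1]
opening: 0.031
grasp_force: 61.5
```

Emit:
servo_tool(rot=[[0,0,0],[0,0,0],[0,0,0],[0,0,0],[0,0,0],[0,0,0]], dp=[[0,0,-0.02],[0,0,-0.05],[0,0,-0.08],[0,0,-0.1],[0,0,-0.1],[0,0,-0.1]], claw=[-1,-1,-1,-1,-1,-1])

```text
time: 16.8
tool_pos: [0.5301, -0.3109, 0.0695]
ee_rot: [-3.138, -0.154, -0.002]
force: [-0.4, 0.6, -3.0]
opening: 0.031
grasp_force: 60.6
```

```bash
python3 - <<'E'
from workcell import *
from h import *
feel(25)
s=sense();print("j5",s["joint_torque"][4],s["joints"]);c=calibration("wrist");p,d=capture("wrist");W=cloud(d,c["camera_matrix"],c["cam_to_world"])
R=Ro.from_rotvec(s["ee_rot"]).as_matrix();L=(W-s["tool_pos"])@R
m=(d>0)&(W[...,2]>.06)&red(p);m[300:]=0;q=L[m];print(len(q),q.min(0),q.max(0),np.median(q,0))
E
```

```text
t 18.0 open 0.031196215073708816 g 60.56702256202698 pos [ 0.5306 -0.3114  0.0705]
F [-0.11  0.16 -2.08] Mtool [-0.002  0.055  0.003] Mworld [ 0.003 -0.055 -0.003] sd [0.525 0.49  0.439 0.032 0.032 0.029 0.033 0.032 0.029]
j5 -0.06095776101574302 [-2.76840650e-01  4.42001114e-01  6.00609030e-02  4.08785106e-04
 -1.18669824e+00  1.94613419e+00]
11514 [ 0.04588474 -0.01545246 -0.06271169] [ 0.0772321   0.01602816 -0.05668976] [ 0.06233649  0.00020854 -0.06029865]
```

Post B's moment has the opposite sign (My≈−0.055 N m), so its heavy end is the near one. I must turn it 180° while carrying it over.

Emit:
servo_tool(rot=[[0,0,0],[0,0,0.14],[0,0,0.28],[0,0,0.42],[0,0,0.56],[0,0,0.7],[0,0,0.85],[0,0,1]], dp=[[0,0,-0.04],[0,0,-0.08],[0,-0.03,-0.11],[0,-0.06,-0.11],[0,-0.09,-0.11],[0,-0.11,-0.11],[0,-0.13,-0.11],[0,-0.15,-0.11]], claw=[-1,-1,-1,-1,-1,-1,-1,-1])

```text
time: 18.9
tool_pos: [0.5154, -0.1612, 0.1805]
ee_rot: [-2.801, 1.423, -0.004]
force: [0.1, 0.6, -2.2]
opening: 0.0311
grasp_force: 60.6
```

Emit:
servo_tool(rot=[[0,0,0.14],[0,0,0.28],[0,0,0.42],[0,0,0.56],[0,0,0.7],[0,0,0.85],[0,0,1]], dp=[[-0.017,-0.012,0],[-0.035,-0.025,0],[-0.052,-0.037,0],[-0.07,-0.05,0],[-0.087,-0.062,0],[-0.105,-0.075,0],[-0.122,-0.087,0]], claw=[-1,-1,-1,-1,-1,-1,-1])

```text
time: 19.6
tool_pos: [0.5128, -0.0113, 0.1803]
ee_rot: [-1.732, 2.62, -0.003]
force: [-0.4, 0.2, -2.5]
opening: 0.031
grasp_force: 60.6
```

Emit:
servo_tool(rot=[[0,0,0.14],[0,0,0.28],[0,0,0.42],[0,0,0.56],[0,0,0.7],[0,0,0.85],[0,0,1]], dp=[[-0.013,0.006,0],[-0.026,0.012,0],[-0.039,0.018,0],[-0.052,0.024,0],[-0.065,0.03,0],[-0.078,0.036,0],[-0.091,0.041,0]], claw=[-1,-1,-1,-1,-1,-1,-1])

```text
time: 20.3
tool_pos: [0.5101, 0.0881, 0.1801]
ee_rot: [-0.212, 3.133, -0.002]
force: [0.3, -0.3, -3.6]
opening: 0.0306
grasp_force: 60.6
```

```bash
python3 - <<'E'
from workcell import *
from h import *
s=sense();print(s["joints"],s["time"]);place(2,.10,Rz(-N,-YV),s,cx=-.0023,cz=-.0443)
E
```

```text
[ 4.75189153e-01  1.94645184e-01 -6.77166022e-03  1.70353999e-03
 -1.36823884e+00 -1.91127400e+00] 20.3
P [0.561 0.232 0.129]
dp [-0.069, 0.136, 0.051] rot [-0.019, 0.668, 0.049] rows 4.7
```

Emit:
servo_tool(rot=[[0,0.1,0],[0,0.22,0.01],[0,0.34,0.02],[-0.01,0.46,0.03],[-0.019,0.58,0.04],[-0.019,0.668,0.049],[-0.019,0.668,0.049],[-0.019,0.668,0.049]], dp=[[-0.01,0.04,-0.02],[-0.03,0.08,-0.02],[-0.05,0.11,-0.01],[-0.069,0.136,0.01],[-0.069,0.136,0.03],[-0.069,0.136,0.051],[-0.069,0.136,0.051],[-0.069,0.136,0.051]], claw=[-1,-1,-1,-1,-1,-1,-1,-1])

```text
time: 21.1
tool_pos: [0.5601, 0.2315, 0.1262]
ee_rot: [0.105, -2.439, 0.041]
force: [-0.3, 0.4, 0.7]
opening: 0.0312
grasp_force: 60.7
```

```bash
python3 - <<'E'
from workcell import *
from h import *
s=sense();print(s["joints"]);look(2,hmin=.06);place(2,.10,Rz(-N,-YV),s,cx=-.0023,cz=-.0443);place(2,.016,Rz(-N,-YV),s,cx=-.0023,cz=-.0443)
p,d=capture("wrist");cv2.imwrite("pics/w6.png",p)
E
```

```text
[ 0.47308486  1.00089312  1.13453761 -0.34202033 -2.33825798 -2.11606644]
post 19372 [-0.0244  0.0035  0.1073] [0.0701 0.0663 0.1419] med h 0.1141
((22.794330596923828, 34.75571060180664), (62.678157806396484, 94.63729858398438), 89.74447631835938)
P [0.561 0.232 0.129]
dp [0.001, 0.001, -0.002] rot [-0.005, -0.003, 0.003] rows 0.1
P [0.507 0.228 0.064]
dp [0.001, 0.001, 0.082] rot [-0.005, -0.003, 0.003] rows 1.6
```

View pics/w6.png

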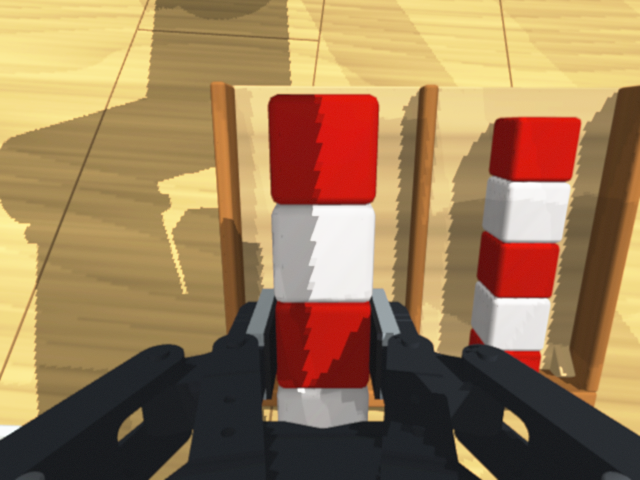

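Post B sits over bay 2, between rail col 225 and divider col 425, parallel to both, with its upper end at a = 0.070 m, which leaves about 2 mm to the ledge. Post A is undisturbed. I'll lower B.

Emit:
servo_tool(rot=[[-0.005,-0.003,0],[-0.005,-0.003,0],[-0.005,-0.003,0],[-0.005,-0.003,0],[-0.005,-0.003,0],[-0.005,-0.003,0],[-0.005,-0.003,0]], dp=[[0.001,0,0.02],[0.001,0,0.04],[0.001,0,0.058],[0.001,0,0.07],[0.001,0,0.076],[0.001,0,0.079],[0.001,0,0.079]], claw=[-1,-1,-1,-1,-1,-1,-1])

```text
time: 21.9
tool_pos: [0.5088, 0.2276, 0.0712]
ee_rot: [0.106, -2.449, 0.031]
force: [0.4, 0.1, -2.7]
opening: 0.0311
grasp_force: 60.7
```

```bash
python3 - <<'E'
from workcell import *
from h import *
s=sense();look(2,hmin=.02,rows=200);place(2,.016,Rz(-N,-YV),s,cx=-.0023,cz=-.0443)
E
```

```text
post 11312 [0.045  0.0346 0.0342] [0.0751 0.0664 0.0408] med h 0.0383
((60.051055908203125, 50.55695724487305), (29.993913650512695, 31.781614303588867), 0.2622643709182739)
P [0.507 0.228 0.064]
dp [-0.003, 0.001, 0.007] rot [0.002, 0.006, 0.006] rows 0.1
```

Emit:
servo_tool(rot=[[0,0.003,0],[0,0.006,0.003],[0,0.006,0.003],[0,0.006,0.003]], dp=[[-0.002,0,0.003],[-0.003,0,0.005],[-0.003,0,0.006],[-0.003,0,0.006]], claw=[-1,-1,-1,-1])

```text
time: 22.35
tool_pos: [0.5076, 0.2273, 0.0626]
ee_rot: [0.1, -2.441, 0.034]
force: [4.1, 0.3, 1.5]
opening: 0.0311
grasp_force: 61.1
```

```bash
python3 - <<'E'
from workcell import *
from h import *
s=sense();look(2,hmin=.02,rows=200);place(2,.016,Rz(-N,-YV),s,cx=-.0023,cz=-.0443)
E
```

```text
post 11292 [0.04   0.0347 0.0272] [0.07   0.0665 0.0342] med h 0.0315
((54.986572265625, 50.580955505371094), (30.0179443359375, 31.741771697998047), 0.03075055219233036)
P [0.507 0.228 0.064]
dp [0.002, 0.001, -0.001] rot [0.001, -0.002, 0.002] rows 0.0
```

Post B is in contact at the right height, so I'll release it and retreat.

Emit:
servo_tool(rot=[[0,0,0],[0,0,0],[0,0,0],[0,0,0],[0,0,0],[0,0,0],[0,0,0],[0,0,0]], dp=[[0,0,0],[0,0,0],[0,0,0],[0,0,0],[0,0,-0.02],[0,0,-0.05],[0,0,-0.08],[0,0,-0.08]], claw=[0.25,0.25,0.25,0.25,0.25,0.25,0.25,0.25])

```text
time: 23.2
tool_pos: [0.5612, 0.2313, 0.1259]
ee_rot: [0.1, -2.446, 0.032]
force: [0.0, -0.4, 0.3]
opening: 0.0535
grasp_force: 0.0
```

Emit:
servo_tool(rot=[[0,-0.1,0],[0,-0.2,0],[0,-0.35,0],[0,-0.45,0],[0,-0.6,0],[0,-0.6,0],[0,-0.6,0]], dp=[[0.03,0,-0.04],[0.05,-0.01,-0.07],[0.06,-0.05,-0.08],[0.07,-0.1,-0.08],[0.07,-0.15,-0.08],[0.07,-0.2,-0.08],[0.07,-0.25,-0.08]], claw=[0.25,0.25,0.25,0.25,0.25,0.25,0.25])

```text
time: 23.9
tool_pos: [0.5726, -0.0077, 0.231]
ee_rot: [0.128, -3.068, 0.002]
force: [0.8, 0.2, -0.1]
opening: 0.0535
grasp_force: 0.0
```

```bash
python3 - <<'E'
from workcell import *
from h import *
p,d=capture("top");c=calibration("top");W=cloud(d,c["camera_matrix"],c["cam_to_world"]);L=np.stack([(W-O)@UP,(W-O)@YV,(W-O)@N],-1)
for b in(1,2):
    q=L[(d>0)&red(p)&(L[...,2]>.02)&(L[...,2]<.045)&(abs(L[...,1]-YB[b])<.05)&(abs(L[...,0])<.12)]
    print(b,len(q),q.min(0),q.max(0),np.median(q[:,2]),cv2.minAreaRect(q[:,:2].astype(np.float32)*1000))
s=sense();print(s["time"],s["tool_pos"],s["opening"],abs(s["qvel"]).max());cv2.imwrite("pics/top2.png",p)
E
```

```text
1 347 [-0.07199546 -0.07428698  0.02015562] [ 0.07159156 -0.04370684  0.03538714] 0.03144521917255358 ((-0.2177581787109375, -58.97954559326172), (143.61341857910156, 30.373281478881836), 0.11259858310222626)Traceback (most recent call last):
  File "<stdin>", line 6, in <module>
    return umr_minimum(a, axis, None, out, keepdims, initial, where)
ValueError: zero-size array to reduction operation minimum which has no identity
```

```bash
python3 - <<'E'
from workcell import *
from h import *
p,d=capture("scene");c=calibration("scene");W=cloud(d,c["camera_matrix"],c["cam_to_world"]);L=np.stack([(W-O)@UP,(W-O)@YV,(W-O)@N],-1)
for b in(1,2):
    q=L[(d>0)&red(p)&(L[...,2]>.02)&(L[...,2]<.045)&(abs(L[...,1]-YB[b])<.05)&(abs(L[...,0])<.12)]
    print(b,len(q))
    if len(q):print(q.min(0),q.max(0),np.median(q[:,2]),cv2.minAreaRect(q[:,:2].astype(np.float32)*1000))
s=sense();print(s["time"],s["tool_pos"],s["opening"],abs(s["qvel"]).max());cv2.imwrite("pics/scene2.png",p)
E
```

```text
1 295
[-0.08914915 -0.0797039   0.02009287] [ 0.06816856 -0.03415988  0.03784215] 0.03017961724500948 ((-10.5455322265625, -56.9638671875), (43.27363967895508, 157.73695373535156), 88.9162826538086)
2 303
[-0.09043201  0.03356199  0.02029513] [0.06777903 0.07323065 0.03718598] 0.03032261227384155 ((-11.316619873046875, 53.258056640625), (39.316802978515625, 158.2086639404297), 89.7639389038086)
24.0 [ 0.57420285 -0.01122128  0.23022282] 0.05339583877830088 0.07342800142798624
```

View pics/scene2.png

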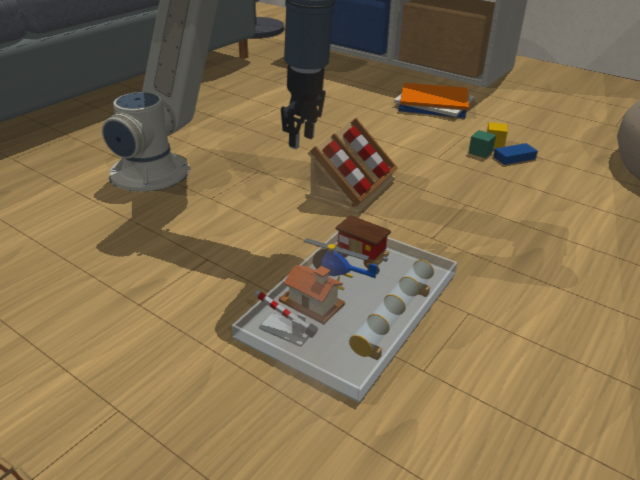

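Both posts lie on the slope at the ledge, at (345,165) and (367,148), and the tray and toys are undisturbed.

```bash
python3 -c "
from workcell import *
print(hand_in())"
```

```text
the job is handed in; nothing more can be done
None
```

I handed the job in at about 24 s: both posts lie flat in their bays against the toe ledge with the end that felt heavy downhill, and the tray and toys look untouched; my first grip on post A closed above it and had to be redone.

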